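# Lift the freshly gilded egg from the jewel casket with tongs

## Robot

A 6-joint arm with a two-finger parallel gripper is mounted at the origin on the work surface. World frame = base frame: x ahead of the robot, y to its left, z up, the work surface at z = 0. Lengths are in m, angles in rad, forces in N, time in s.
With the tool pointing down it reaches from about 0.375 to 0.9 m from the base axis. Payload 3.1 kg.
Tool frame: the origin (TCP) lies on the centre line of the jaws, within the pads' length; the fingertips stand 25 mm ahead of it and the grasp point (between the pads) lies 6 mm ahead of it (manip.tip_extent is the distance from the TCP to the fingertips, in m); z points along the fingers, y is the line along which they close (so a half turn about z gives the same grasp; the last joint's range is limited). The gripper opens to 85 mm and grips with 20 to 120 N. Pads are 22 mm wide; open, the fingers measure 114 mm over their backs; the gripper's body (76 mm by 85 mm) begins 54 mm behind the grasp point. The pads swing forward as they close: fully open they stand 13 mm farther back than shut.
Start: joints at [0.985, 0.527, 1.433, -0, 1.181, -0.178], TCP at [0.248, 0.574, 0.256] pointing down, gripper open.
Joint ranges: [-3.08, 3.08], [-0.75, 2.2], [0.22, 2.44], [-1.43, 4.57], [0, 2.65], [-2.85, 2.85]. Speed limits (rad/s): [2.79, 2.79, 3.14, 3.14, 3.14, 3.14].

## Interface

Orientations are given as a unit quaternion [x, y, z, w].
In Python, from station import readout, imaging, order, manip gives the robot as it stands.
- The arm moves only by the tool move_arm, never from a script. Its argument "rows" is a list of rows, each a list of 7 numbers: the turn, a rotation vector about the tool's x, y, z in degrees, then the shift along the tool's x, y, z in mm, then the closure, from 0 (fully open) to 1 (shut). A call has 1 to 12 rows; each row is the pose to reach, as a shift and turn from the pose commanded when the call began, along the tool's axes at that moment; what a row does not reach only later rows make up. A row lasts 1/12 s, in which the tool goes at most 41.7 mm and 7.16 degrees, less where a joint would pass 70% of its speed; a pose out of reach is approached as far as the arm can. A call with a gripper value outside its range is refused whole. The fingers move at their own pace and stop on an object; "squeeze" is the grip in N (left out, the last holds). Time passes only in rows, so rows that repeat a pose let the fingers close. It gives the time, the measured TCP pose, the force, the opening and the grip force at its end, in the units of the state.
- readout.sense(): the state, without advancing time (a new reading comes with each control period).
- imaging.snapshot(name): name is "scene" or "side" or "wrist"; returns a dict with "img" (480x640x3 uint8, red, green, blue), "z_map" (480x640 float32, m along the optical axis (not along the pixel's ray), 0 where there is no reading), "fovy" (degrees; the focal length in pixels is half the picture's height over the tangent of half this angle, whatever the lens; pixels are square), "cx", "cy" (the principal point, pixels), "k1" (the pictures are not rectified: a ray, as slopes to the right and down, at radius r is drawn at 1 + k1 r^2 times it, then the intrinsics apply), "rvec" (rotation vector, rad) and "tvec" (3), from world to camera coordinates, as OpenCV has them. Camera axes: x right, y down, z forward; pixel columns grow to the right and rows downward; lengths in m; the calibration is good to about 2 mm. A picture is of the moment at which its call begins.
- order.sign_off(): hands the job in; it is judged then, once.
The state is a dict: "t": time; "q": joint angles; "qd": joint speeds; "tau": joint torques, N m; "tcp_pos": TCP position; "tool_rot": TCP orientation; "force": force on the tool from outside, world axes, zero at the start; "ft_torque": the same for the moment, N m; "finger_gap": opening from 0.0 (shut) to 1.0 (fully open); "gripper_force": force on a finger pad.
Only numpy, scipy, OpenCV 4.12 (cv2) and the standard library are available. Lean on these libraries where they do the work, as an engineer would, in place of code of your own. Each camera call takes 0.05 s, during which the arm holds its last target. There are 200 camera calls.

## Task

The gilt egg in the open jewel casket has just been regilded, so the gripper itself must never touch it. Take the steel tongs out of their wooden stand by squeezing both arms lightly, lower their open jaws around the egg, squeeze the tongs shut on it and lift it out until its underside is at least 5 cm above the casket's rim. Finish while still holding the egg up there, still, in the tongs; leave the other two jewels, and the things lying about, where they are.

Things in the scene. Friction and masses are not known exactly. Their poses are not given: they have to be found in the camera images.
- tongs: Bare steel spring tongs, 112 mm tall, 95 g, upright, jaws down, in the pocket of tongs_stand. Origin: midway between the jaws, at their lower ends; z up (hinge pin at 107 mm); the two arms close along y, one each side (the frame belongs to the +y arm). Open jaws: 44 mm apart inside, 54 mm over all (y), 25 mm wide (x), 20 mm high, each an upright 120 degree V.
- tongs_grip (a point): Grip centre, 69 mm above the tongs' origin: both arms have flat plates 18 mm wide (x), 40 mm high, 45 mm over their outer faces when open. Squeeze them along y. The hinge spring resists with 4 N at first, 7 N when shut on the egg, so a squeeze to 42 mm carries the tongs with jaws still open. Each mm of squeeze closes the jaws 2.6 mm; on the egg the plates measure 38 mm.
- tongs_jaw (a joint): Closing angle of the tongs, rad: 0 open (jaws 44 mm apart), 0.18 shut on a 26 mm thing, 0.3 the stop (jaws about 12 mm apart). Sprung towards 0.
- tongs_bite (a point): Where the middle of a 26 mm thing lies when the jaws are shut on it, 9 mm above the jaws' lower ends. It is fixed to the +y arm: with open tongs it reads 9 mm to +y of the middle plane; with the jaws shut on the egg it is midway between them.
- tongs_stand: Fixed wooden holder of the tongs, 41 (x) x 70 (y) x 36 mm high, open pocket 31 x 60 mm on top, pocket floor 5 mm above the counter. Origin: centre of its underside. The tongs' y is along its y.
- casket: Fixed mahogany jewel casket, 240 (x) x 160 (y) x 50 mm high, walls 8 mm, inner floor 14 mm above the counter. Origin: centre of its underside. Its lid stands open on the +y long side, 150 mm tall, leaning outwards 20 degrees (top at z 0.19 m). At y = 26 to 70 mm three padded ring rolls reach 22 mm above the counter.
- casket_groove (a point): Middle of the jewel groove on the casket's inner floor, at casket y = -20 mm. The groove runs along casket x, 38 mm wide between ridges 4 mm high; the three jewels stand in it at x = about -65, 0 and +65 mm, in any order.
- egg: The gilt egg: upright, 38 mm tall with a flat foot 17 mm wide and a straight waist 26 mm in diameter from 12 to 26 mm above the foot; about 45 g. The only tall one of the three gilt jewels. Origin: centre of its underside, z up.
- egg_mid (a point): Centre of the egg's waist, 19 mm above its foot.
- medallion: Gilt round medallion lying flat in the casket, 30 mm in diameter, 8 mm thick. Origin: centre of underside. Leave alone.
- ring: Gilt ring lying flat in the casket, 26 mm outside, 18 mm inside, 8 mm high. Origin: centre of underside. Leave alone.
- atomizer: Crystal perfume atomizer, 56 mm in diameter, 80 mm tall, rubber bulb to its +x. Origin: centre of underside. Bystander.
- compact: Pearl-white round compact, 74 mm in diameter, 16 mm high. Origin: centre of underside. Bystander.
- tiara: Rhinestone tiara, an arc 130 mm wide, about 60 mm high at its front. Origin: on the counter, 20 mm from the arc's centre. Bystander.
- fan: Gilt hand fan frame lying flat, nine 150 mm sticks spread from the rivet, 8 mm high. Origin: under the rivet; sticks spread about +x. Bystander.
There are look-alikes about, which are no part of the job. What is meant by the tongs is not red, and is the smaller of those in its own colour. Of the things shaped like the egg, the brass one is meant.

How it is judged:
By the outcome, as a careful person would: the job done as asked, in the order asked, and still so for the second after the job is handed in, while the arm keeps its last pose, push and grip.
It also fails if it takes over 38 s, if anything falls off the work surface, if the arm or the gripper's body presses on something with over 40 N, if the wrist force passes 120 N, or if a joint passes its speed limit or range.

## Working session

There is one attempt and no reset: what is moved stays moved. The work goes in short steps, Python scripts to look and compute and a tool call to move; the robot and the scene stay as the last step left them, time stands still between calls to the robot, and variables do not carry over. Pictures are saved under pics/ and viewed, at most 10 in all, crops included, and the job is handed in when it is done.

Besides the shell and the picture viewer there is one more tool, called after "Request:" by a JSON object that holds its "name" and its "arguments". move_arm: Moves the arm, as the interface text tells. Its arguments: {"type":"object","properties":{"rows":{"type":"array"},"squeeze":{"type":"number"}},"required":["rows"]}

```bash
ls; mkdir -p pics; cat > h.py <<'E'
import numpy as np, cv2
from station import readout, imaging, order, manip
def snap(n,png=None):
    s=imaging.snapshot(n)
    if png: cv2.imwrite('pics/'+png,s['img'][:,:,::-1])
    np.savez('last_'+n,**s); return s
def load(n): return dict(np.load('last_'+n+'.npz'))
def cloud(s):
    h,w=s['z_map'].shape; f=h/2/np.tan(np.radians(float(s['fovy']))/2)
    K=np.array([[f,0,float(s['cx'])],[0,f,float(s['cy'])],[0,0,1]])
    u,v=np.meshgrid(np.arange(w),np.arange(h))
    p=np.stack([u,v],-1).reshape(-1,1,2).astype(float)
    n=cv2.undistortPoints(p,K,np.array([float(s['k1']),0,0,0])).reshape(h,w,2)
    z=s['z_map'][...,None]; c=np.concatenate([n*z,z],-1)
    R=cv2.Rodrigues(np.array(s['rvec'],float))[0]
    X=(c-np.array(s['tvec']).ravel())@R; X[s['z_map']==0]=np.nan; return X
E
python3 - <<'E'
from h import *
for n in("scene","side","wrist"): snap(n,n+'0.png')
s=readout.sense();print(s['t'],s['tcp_pos'],s['tool_rot'],s['finger_gap'],manip.tip_extent)
E
```

```text
pics
0.15 [0.24756469 0.57332963 0.25556174] [ 2.02502262e-01  9.79281448e-01 -7.65561177e-04 -3.05464773e-04] 0.9948545463875496 0.025
```

View pics/scene0.png

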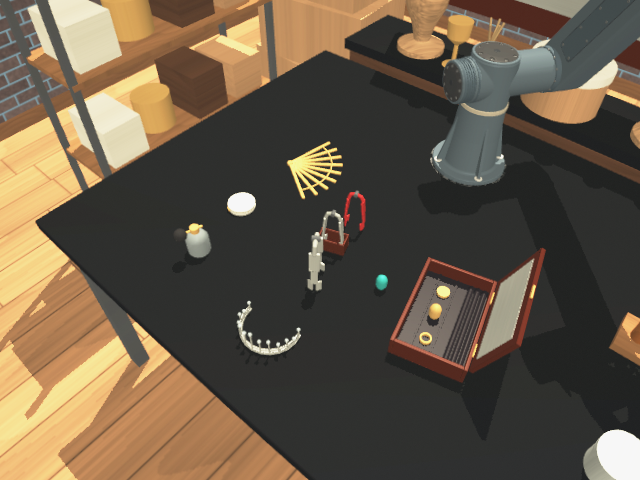

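View pics/side0.png

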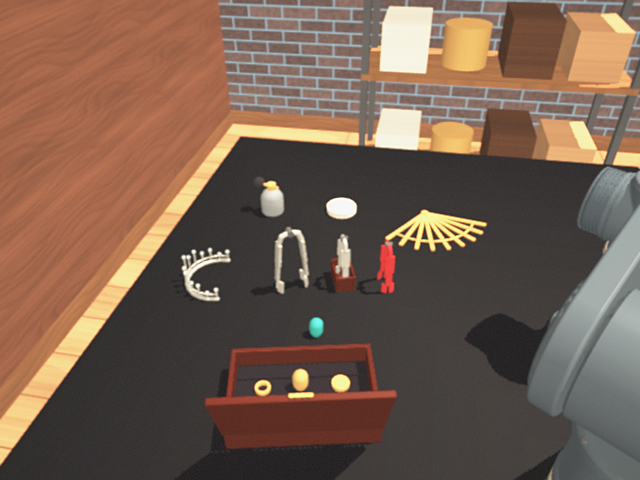

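The scene view shows the steel tongs in their stand at about (335,232), red tongs at (356,212) and larger steel ones at (315,265). The brass egg is the middle jewel at (435,311), and the teal look-alike is at (381,283). In the side view the stand is at (343,272) and the egg at (300,380).

```bash
python3 - <<'E'
from h import *
np.set_printoptions(precision=4,suppress=True)
for n,px in (("scene",dict(tong=(333,214),standR=(340,247),stand=(330,245),big=(317,240),red=(356,195),egg=(435,309),eggtop=(435,305),ring=(425,333),med=(443,292),c1=(430,260),c2=(391,345),c3=(462,375),c4=(496,275),teal=(381,280),lid=(543,251))),
 ("side",dict(tong=(344,240),stand=(340,285),big=(290,232),red=(388,245),egg=(300,378),casL=(232,350),casR=(372,347)))):
    X=cloud(load(n))
    for k,(u,v) in px.items(): print(n,k,X[v,u])
# top-down height map colour mosaic of region from scene+side
P=[];C=[]
for n in("scene","side","wrist"):
    s=load(n);X=cloud(s);m=np.isfinite(X).all(-1);P.append(X[m]);C.append(s['img'][m])
P=np.concatenate(P);C=np.concatenate(C)
x0,x1,y0,y1=.3,.9,-.3,.5; sc=1000
m=(P[:,0]>x0)&(P[:,0]<x1)&(P[:,1]>y0)&(P[:,1]<y1)&(P[:,2]<.3)
P=P[m];C=C[m];o=np.argsort(P[:,2]);P=P[o];C=C[o]
im=np.zeros((600,800,3),np.uint8)
r=((x1-P[:,0])*sc).astype(int).clip(0,599);c=((y1-P[:,1])*sc).astype(int).clip(0,799)
for dr in(0,1):
  for dc in(0,1): im[(r+dr).clip(0,599),(c+dc).clip(0,799)]=C
for k in range(0,8): cv2.putText(im,'%.1f'%(y1-.1*k),(k*100,10),0,.35,(255,255,255));cv2.line(im,(k*100,0),(k*100,4),(255,255,255))
cv2.imwrite('pics/top.png',im[:,:,::-1])
E
```

```text
scene tong [ 0.5141 -0.0893  0.1161]
scene standR [ 0.5181 -0.0623  0.026 ]
scene stand [ 0.5265 -0.086   0.023 ]
scene big [ 0.6154 -0.0501  0.142 ]
scene red [ 0.4241 -0.0924  0.1092]
scene egg [0.5402 0.2097 0.0503]
scene eggtop [0.5328 0.2047 0.0519]
scene ring [0.5858 0.2193 0.0225]
scene med [0.4711 0.1931 0.0231]
scene c1 [0.4311 0.1294 0.0475]
scene c2 [0.6598 0.1839 0.0321]
scene c3 [0.6227 0.3278 0.0275]
scene c4 [ 0.3294  0.258  -0.001 ]
scene teal [0.541  0.0729 0.0349]
scene lid [0.3849 0.3334 0.1914]
side tong [ 0.5046 -0.0882  0.1085]
side stand [ 0.5062 -0.0571  0.0152]
side big [ 0.6063 -0.052   0.1404]
side red [ 0.4162 -0.0863  0.1093]
side egg [0.5282 0.219  0.0473]
side casL [0.6561 0.1833 0.0492]
side casR [ 0.423   0.0849 -0.002 ]
```

View pics/top.png

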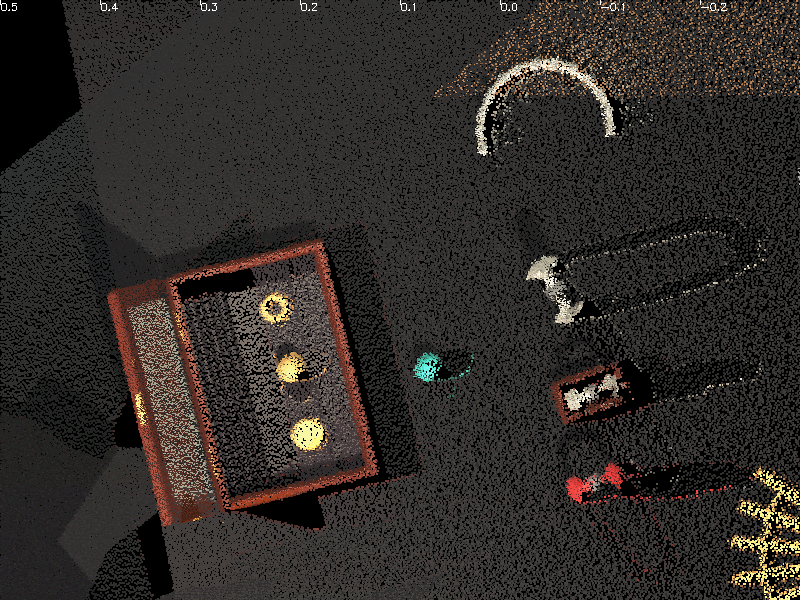

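The top map (row = (0.9-x) mm, col = (0.5-y) mm) shows the stand at (593,391), the casket around (270,375) with the egg at (290,368), and a ring and medallion either side of it. Next I'll fit poses.

```bash
cat >> h.py <<'E'
def cl(n):
    s=load(n);X=cloud(s);m=np.isfinite(X).all(-1);return X[m],s['img'][m].astype(int)
def rect(P):
    r=cv2.minAreaRect((P[:,:2]*1000).astype(np.float32));b=cv2.boxPoints(r);return r,b
E
python3 - <<'E'
from h import *
np.set_printoptions(precision=4,suppress=True)
for n in("scene","side"):
    P,C=cl(n)
    red=(C[:,0]>1.5*C[:,1])
    near=np.hypot(P[:,0]-.508,P[:,1]+.09)<.055
    a=P[near&red&(P[:,2]>.03)&(P[:,2]<.042)]
    print(n,'stand',len(a),np.round(rect(a)[0],1), 'zmax',np.percentile(a[:,2],95))
    t=P[near&~red&(P[:,2]>.05)&(P[:,2]<.13)]
    print('tongs',len(t),t[:,:2].mean(0),t[:,2].max(),np.round(rect(t)[0],1))
    for lo,hi in((.05,.065),(.065,.09),(.09,.1),(.1,.13)):
        q=t[(t[:,2]>lo)&(t[:,2]<hi)]; 
        if len(q)>5: print(lo,len(q),np.round(rect(q)[0],1))
    m=(C[:,0]>1.3*C[:,2])&(C[:,0]<1.6*C[:,1])&(np.hypot(P[:,0]-.533,P[:,1]-.212)<.03)&(P[:,2]>.022)
    e=P[m]
    from scipy.optimize import least_squares
    w=e[(e[:,2]>.027)&(e[:,2]<.039)]
    for nm,q,Rr in(('egg waist',w,.013),):
        if len(q)>5:
            f=least_squares(lambda c:np.hypot(q[:,0]-c[0],q[:,1]-c[1])-Rr,[.533,.212],loss='soft_l1',f_scale=.001);print(nm,len(q),f.x,np.sqrt(f.cost/len(q)),e[:,2].max())
    k=P[red&(P[:,2]>.043)&(P[:,2]<.054)&(np.abs(P[:,0]-.53)<.16)&(np.abs(P[:,1]-.23)<.15)]
    print('casket',len(k),np.round(rect(k)[0],1))
E
```

```text
Traceback (most recent call last):
ValueError: setting an array element with a sequence. The requested array has an inhomogeneous shape after 1 dimensions. The detected shape was (3,) + inhomogeneous part.
```

```bash
sed -i 's/return r,b/return np.array([*r[0],*r[1],r[2]]),b/' h.py
cat > fit.py <<'E'
from h import *
import sys
from scipy.optimize import least_squares
np.set_printoptions(precision=4,suppress=True)
for n in sys.argv[1:]:
    P,C=cl(n)
    red=(C[:,0]>1.5*C[:,1])
    near=np.hypot(P[:,0]-.508,P[:,1]+.09)<.055
    a=P[near&red&(P[:,2]>.03)&(P[:,2]<.042)]
    if len(a)>5: print(n,'stand',len(a),np.round(rect(a)[0],1), 'zmax',np.percentile(a[:,2],95))
    t=P[near&~red&(P[:,2]>.05)&(P[:,2]<.13)]
    if len(t)>5: print('tongs',len(t),t[:,:2].mean(0),t[:,2].max(),np.round(rect(t)[0],1))
    for lo,hi in((.05,.065),(.065,.09),(.09,.1),(.1,.13)):
        q=t[(t[:,2]>lo)&(t[:,2]<hi)]; 
        if len(q)>5: print(lo,len(q),np.round(rect(q)[0],1))
    m=(C[:,0]>1.3*C[:,2])&(C[:,0]<1.6*C[:,1])&(np.hypot(P[:,0]-.533,P[:,1]-.212)<.03)&(P[:,2]>.022)
    e=P[m]
    q=e[(e[:,2]>.027)&(e[:,2]<.039)]
    if len(q)>5:
            f=least_squares(lambda c:np.hypot(q[:,0]-c[0],q[:,1]-c[1])-.013,[.533,.212],loss='soft_l1',f_scale=.001);print('egg waist',len(q),f.x,np.sqrt(f.cost/len(q)),e[:,2].max())
    q=e[e[:,2]>.049]
    if len(q): print('eggtop',len(q),(q[:,:2].min(0)+q[:,:2].max(0))/2)
    k=P[red&(P[:,2]>.043)&(P[:,2]<.054)&(np.abs(P[:,0]-.53)<.16)&(np.abs(P[:,1]-.23)<.15)]
    if len(k)>5: print('casket',len(k),np.round(rect(k)[0],1))
E
python3 fit.py scene side
```

```text
scene stand 153 [510.  -93.   43.5  71.4  19.3] zmax 0.03908811119959494
tongs 199 [ 0.5101 -0.0901] 0.11913690500353658 [508.8 -93.4  22.5  48.1  18.9]
0.05 26 [509.6 -93.2  17.2  48.1  19.6]
0.065 64 [508.6 -92.7  22.5  45.8  18.9]
0.09 34 [512.3 -91.1  18.1  42.9  32.4]
0.1 75 [509.3 -93.1  15.5  36.8  39.2]
egg waist 42 [0.5326 0.2077] 0.0005676944539651876 0.05396395451123034
eggtop 40 [0.5364 0.2078]
casket 1438 [524.  231.  245.  170.7  14.3]
side stand 151 [507.6 -90.3  41.2  73.4  19.3] zmax 0.03677530597907062
tongs 328 [ 0.505  -0.0833] 0.1165333238875978 [506.4 -90.2  17.8  50.1  21. ]
0.05 69 [506.2 -90.3  17.4  50.   20.2]
0.065 144 [506.  -89.3  17.7  47.8  21.2]
0.09 43 [506.7 -90.3  16.3  46.6  21.4]
0.1 72 [505.6 -87.4  14.1  34.5   9.1]
egg waist 79 [0.5319 0.2086] 0.0005060167627196336 0.05250516767232259
eggtop 49 [0.5309 0.2103]
casket 1363 [522.6 233.9 240.2 173.3  13.6]
```

Request:
{"name": "move_arm", "arguments": {"rows": [[0,0,-7,-40,-8,0,0.0],[0,0,-14,-80,-16,0,0.0],[0,0,-20,-120,-45,0,0.0],[0,0,-26,-150,-75,0,0.0],[0,0,-32,-180,-105,0,0.0],[0,0,-38,-210,-135,0,0.0],[0,0,-43,-240,-165,0,0.0],[0,0,-43,-270,-195,0,0.0],[0,0,-43,-300,-225,0,0.0],[0,0,-43,-330,-255,0,0.0],[0,0,-43,-355,-285,0,0.0],[0,0,-43,-380,-315,0,0.0]]}}

```text
t: 1.15
tcp_pos: [0.4693, 0.1415, 0.2563]
tool_rot: [-0.171, 0.985, 0.0, 0.0]
force: [0.6, 0.3, 0.2]
finger_gap: 0.996
gripper_force: 0.0
```

```bash
cat > to.py <<'E'
# usage: to.py x y z yaw : shift/turn in tool axes (mm,deg) from measured pose to target, tool down, tool y at yaw
from h import *
import sys
from scipy.spatial.transform import Rotation as Ro
x,y,z,yaw=map(float,sys.argv[1:5]); s=readout.sense()
R=Ro.from_quat(s['tool_rot']); a=np.radians(yaw)
Y=np.array([-np.sin(a),np.cos(a),0]);Z=np.array([0,0,-1.]);T=Ro.from_matrix(np.stack([np.cross(Y,Z),Y,Z],1))
np.set_printoptions(precision=2,suppress=True)
print('t',s['t'],'tcp',np.array(s['tcp_pos'])*1e3,'q',np.array(s['q']),'gap',s['finger_gap'],'gf',s['gripper_force'],'F',s['force'])
print('turn',(R.inv()*T).as_rotvec(degrees=True),'shift',R.inv().apply(np.array([x,y,z])-s['tcp_pos'])*1e3)
E
python3 to.py .508 -.092 .25 20
```

```text
t 1.15 tcp [469.27 141.49 256.3 ] q [ 0.06  0.35  1.76  0.    1.03 -1.85] gap 0.9958494626337699 gf 0.0 F [0.59 0.33 0.16]
turn [-0.    0.01 -0.36] shift [  41.99 -232.93    6.3 ]
```

Request:
{"name": "move_arm", "arguments": {"rows": [[0,0,-0.4,7,-38,0,0],[0,0,-0.4,14,-76,0,0],[0,0,-0.4,21,-114,0,0],[0,0,-0.4,28,-152,0,0],[0,0,-0.4,35,-190,0,0],[0,0,-0.4,42,-228,0,0],[0,0,-0.4,42,-233,0,0],[0,0,-0.4,42,-233,0,0]]}}

```text
t: 1.82
tcp_pos: [0.5082, -0.0928, 0.2561]
tool_rot: [-0.172, 0.985, -0.0, 0.0]
force: [1.1, 0.2, -0.8]
finger_gap: 1.001
gripper_force: 0.0
```

```bash
python3 -c "
from h import *
snap('wrist','wrist1.png')"; python3 to.py .508 -.092 .25 20; python3 fit.py wrist
```

```text
t 1.8667 tcp [507.36 -90.82 255.93] q [-0.39  0.38  1.7   0.    1.06 -2.31] gap 0.9992387690391721 gf 0.0 F [-0.03  0.2  -0.31]
turn [ 0.06 -0.03 -0.11] shift [-0.2  -1.33  5.93]
wrist stand 780 [508.1 -92.7  40.7  69.9  18.6] zmax 0.03554977946914044
tongs 888 [ 0.5061 -0.094 ] 0.1161751860593012 [507.9 -93.4  18.3  46.8  19.8]
0.05 24 [499.7 -96.4   0.5  46.8  19.9]
0.065 79 [507.  -93.8  17.4  44.9  18.5]
0.09 197 [507.9 -93.3  18.3  43.6  20.1]
0.1 588 [507.6 -92.9  14.3  38.4  17.9]
egg waist 207 [0.5329 0.2084] 0.0003906037121074503 0.05106468276156748
eggtop 84 [0.5316 0.2064]
casket 2726 [509.2 225.3 210.  166.   13.6]
```

View pics/wrist1.png

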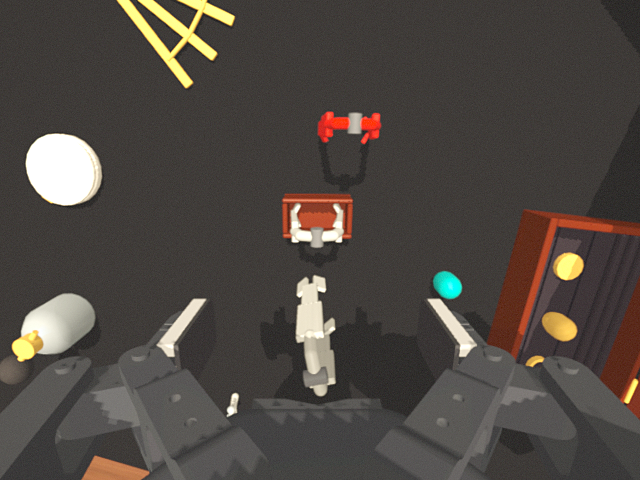

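The wrist view shows the tongs in their stand at (317,225), upright and between the red tongs (350,125) and the larger steel ones (315,330). The pads will straddle them cleanly.

```bash
python3 to.py .5078 -.0928 .080 19.3
```

```text
t 1.8667 tcp [507.36 -90.82 255.93] q [-0.39  0.38  1.7   0.    1.06 -2.31] gap 0.9992387690391721 gf 0.0 F [-0.03  0.2  -0.31]
turn [ 0.06 -0.03  0.59] shift [  0.16  -2.2  175.93]
```

Request:
{"name": "move_arm", "arguments": {"rows": [[0,0,0.6,0,-2,35,0.2],[0,0,0.6,0,-2,70,0.3],[0,0,0.6,0,-2,100,0.3],[0,0,0.6,0,-2,110,0.3],[0,0,0.6,0,-2,110,0.3]], "squeeze": 20}}

```text
t: 2.28
tcp_pos: [0.5061, -0.0897, 0.144]
tool_rot: [-0.17, 0.985, 0.002, -0.003]
force: [0.1, 0.3, 0.1]
finger_gap: 0.702
gripper_force: 0.0
```

```bash
python3 to.py .5078 -.0928 .080 19.3;python3 to.py .5078 -.0928 .080 19.3
```

```text
t 2.2833 tcp [506.06 -89.67 144.01] q [-0.39  0.55  1.81  0.    0.79 -2.31] gap 0.7015236237743204 gf 0.0 F [0.06 0.32 0.12]
turn [ 0.29 -0.3   0.25] shift [-0.93 -3.85 63.99]
t 2.2833 tcp [506.06 -89.67 144.01] q [-0.39  0.55  1.81  0.    0.79 -2.31] gap 0.7015236237743204 gf 0.0 F [0.06 0.32 0.12]
turn [ 0.29 -0.3   0.25] shift [-0.93 -3.85 63.99]
```

Request:
{"name": "move_arm", "arguments": {"rows": [[0,0,0,0,0,0,0.3],[0,0,0,0,0,0,0.3],[0,0,0,0,0,0,0.3],[0,0,0,0,0,0,0.3]]}}

```text
t: 2.62
tcp_pos: [0.5093, -0.0922, 0.1479]
tool_rot: [-0.169, 0.986, -0.001, 0.001]
force: [0.8, 1.1, -0.0]
finger_gap: 0.701
gripper_force: 0.0
```

```bash
python3 to.py .5078 -.0928 .080 19.3
```

```text
t 2.6167 tcp [509.27 -92.21 147.94] q [-0.4   0.55  1.8   0.    0.79 -2.31] gap 0.7014054039539477 gf 0.0 F [ 0.82  1.08 -0.02]
turn [-0.13  0.15  0.15] shift [ 1.76  0.09 67.93]
```

Request:
{"name": "move_arm", "arguments": {"rows": [[0,0,0,1,0,20,0.3],[0,0,0,1,0,40,0.3],[0,0,0,1,0,55,0.3],[0,0,0,1,0,67,0.3],[0,0,0,1,0,67,0.4],[0,0,0,1,0,67,0.42],[0,0,0,1,0,67,0.42],[0,0,0,1,0,67,0.42]]}}

```text
t: 3.28
tcp_pos: [0.5081, -0.0927, 0.0805]
tool_rot: [-0.169, 0.986, -0.001, 0.001]
force: [-0.3, 0.3, 0.1]
finger_gap: 0.58
gripper_force: 0.0
```

```bash
python3 -c "
from h import *
snap('wrist','wrist2.png')"; python3 to.py .5078 -.0928 .080 19.3; python3 fit.py wrist|head -4
```

```text
t 3.3333 tcp [508.03 -92.61  80.42] q [-0.4   0.67  1.84 -0.    0.63 -2.31] gap 0.5849424569595905 gf 0.0 F [ 0.85 -0.35  0.89]
turn [-0.09  0.1   0.14] shift [ 0.28 -0.1   0.42]
wrist stand 3121 [508.4 -92.7  41.7  70.4  18.8] zmax 0.03528574756524666
tongs 30616 [ 0.502  -0.0919] 0.12999876375864997 [505.  -91.3  31.5 109.5  19.3]
0.05 537 [506.8 -93.6  18.9  73.8  19.5]
0.065 3705 [508.3 -92.6  24.   77.   19.6]
```

View pics/wrist2.png

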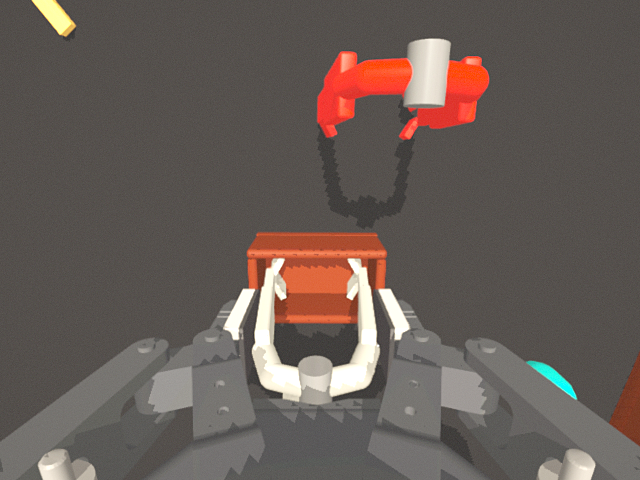

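The tongs sit centred between the pads at (315,320), still upright in the pocket. Now a gentle squeeze.

Request:
{"name": "move_arm", "arguments": {"rows": [[0,0,0,0,0,0,0.46],[0,0,0,0,0,0,0.48],[0,0,0,0,0,0,0.49],[0,0,0,0,0,0,0.5],[0,0,0,0,0,0,0.505],[0,0,0,0,0,0,0.505],[0,0,0,0,0,0,0.505],[0,0,0,0,0,0,0.505]]}}

```text
t: 4.0
tcp_pos: [0.5083, -0.0927, 0.0808]
tool_rot: [-0.169, 0.986, -0.001, 0.001]
force: [-0.2, 0.5, 8.1]
finger_gap: 0.498
gripper_force: 7.2
```

```bash
python3 to.py .5078 -.0928 .180 19.3
```

```text
t 4.0 tcp [508.27 -92.66  80.83] q [-0.4   0.67  1.84  0.    0.63 -2.31] gap 0.4975134777017524 gf 7.223628604106125 F [-0.22  0.47  8.12]
turn [-0.11  0.13  0.14] shift [  0.27  -0.17 -99.17]
```

Request:
{"name": "move_arm", "arguments": {"rows": [[0,0,0,0,0,-4,0.505],[0,0,0,0,0,-10,0.505],[0,0,0,0,0,-20,0.505],[0,0,0,0,0,-35,0.505],[0,0,0,0,0,-55,0.505],[0,0,0,0,0,-75,0.505],[0,0,0,0,0,-92,0.505],[0,0,0,0,0,-100,0.505],[0,0,0,0,0,-100,0.505],[0,0,0,0,0,-100,0.505]]}}

```text
t: 4.83
tcp_pos: [0.5072, -0.0923, 0.1796]
tool_rot: [-0.169, 0.986, -0.0, 0.0]
force: [-0.4, 0.2, -1.0]
finger_gap: 0.498
gripper_force: 4.1
```

```bash
python3 to.py .5324 .208 .180 14; python3 -c "
from h import *
s=snap('side');cv2.imwrite('pics/side2.png',cv2.resize(s['img'][150:350,230:450,::-1],None,fx=2.5,fy=2.5))
snap('scene');snap('wrist')"
```

```text
t 4.8333 tcp [507.22 -92.28 179.62] q [-0.4   0.49  1.78 -0.    0.87 -2.31] gap 0.4981962888081146 gf 4.143744984457953 F [-0.41  0.18 -1.  ]
turn [-0.02  0.03  5.44] shift [-123.67  274.79   -0.44]
```

View pics/side2.png

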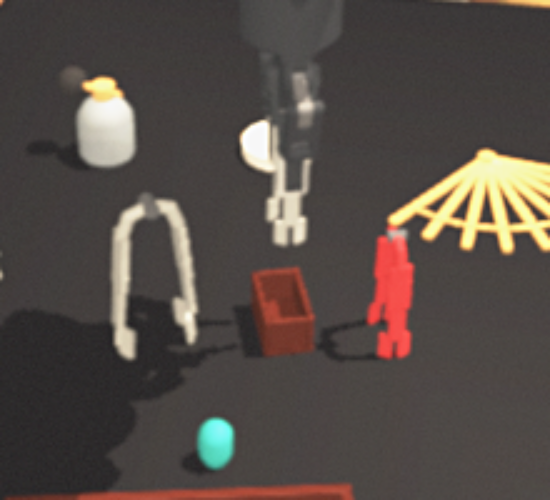

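The crop shows the tongs clear of the empty stand at (283,310), hanging upright in the gripper with jaws at (288,228). Next I'll measure the jaws in the tool frame.

```bash
python3 - <<'E'
from h import *
from scipy.spatial.transform import Rotation as Ro
np.set_printoptions(precision=1,suppress=True)
s=readout.sense();R=Ro.from_quat(s['tool_rot'])
for n in('scene','side','wrist'):
    P,C=cl(n); T=R.inv().apply(P-s['tcp_pos'])*1e3
    m=(abs(T[:,0])<30)&(abs(T[:,1])<45)&(T[:,2]>27)&(T[:,2]<100)
    q=T[m]; print(n,len(q),'zmax',np.percentile(q[:,2],[50,95,99,100]))
    for lo in range(30,84,9):
        w=q[(q[:,2]>lo)&(q[:,2]<lo+9)]
        if len(w)>3: print(lo,len(w),w.min(0),w.max(0))
E
```

```text
scene 134 zmax [55.3 73.1 75.3 77. ]
30 15 [ -7.2 -20.5  30. ] [ 2.1 20.8 38.6]
39 20 [ -7.  -20.9  39.8] [ 7.8 21.2 48. ]
48 36 [-14.2 -24.   48.2] [ 9.  22.1 56.9]
57 28 [-14.  -21.   57.2] [11.5 19.  65.8]
66 27 [-13.8 -21.2  66.5] [12.2 18.  74. ]
side 224 zmax [56.8 73.2 75.6 76.9]
30 30 [ -6.6 -20.6  30.2] [ 6.  24.4 38.6]
39 36 [ -6.7 -21.   39.7] [ 5.  25.7 47.9]
48 38 [-11.  -19.5  48.3] [11.4 25.3 57. ]
57 56 [-12.1 -22.9  57.5] [12.6 22.9 65.9]
66 49 [-12.1 -18.4  66.3] [12.5 22.1 74.8]
75 5 [-11.3 -15.1  75. ] [ 8.  19.1 76.9]
wrist 1305 zmax [57.6 74.4 76.7 78. ]
30 117 [ -5.1 -21.3  32.5] [ 7.1 21.4 39. ]
39 154 [ -6.2 -21.5  39. ] [ 7.  21.6 47.8]
48 255 [-11.3 -22.1  48. ] [12.7 22.2 57. ]
57 491 [-12.1 -21.7  57. ] [12.9 21.3 66. ]
66 240 [-10.7 -20.7  66. ] [13.  20.8 75. ]
75 48 [-10.1 -19.7  75. ] [12.7 20.4 78. ]
```

Request:
{"name": "move_arm", "arguments": {"rows": [[0,0,0.5,-12,27,0,0.505],[0,0,1,-24,54,0,0.505],[0,0,2,-36,81,0,0.505],[0,0,3,-48,108,0,0.505],[0,0,4,-60,135,0,0.505],[0,0,5,-73,162,0,0.505],[0,0,5.4,-85,189,0,0.505],[0,0,5.4,-97,216,0,0.505],[0,0,5.4,-109,243,0,0.505],[0,0,5.4,-118,262,0,0.505],[0,0,5.4,-122,272,0,0.505],[0,0,5.4,-124,275,0,0.505]]}}

```text
t: 5.98
tcp_pos: [0.532, 0.2097, 0.1782]
tool_rot: [-0.123, 0.992, -0.0, -0.001]
force: [-0.7, -0.5, -1.1]
finger_gap: 0.496
gripper_force: 4.1
```

Request:
{"name": "move_arm", "arguments": {"rows": [[0,0,0,0,0,0,0.505],[0,0,0,0,0,0,0.505],[0,0,0,0,0,0,0.505],[0,0,0,0,0,0,0.505],[0,0,0,0,0,0,0.505]]}}

```text
t: 6.4
tcp_pos: [0.5329, 0.2072, 0.1794]
tool_rot: [-0.121, 0.993, -0.0, -0.0]
force: [-0.8, 0.0, 0.1]
finger_gap: 0.497
gripper_force: 4.1
```

```bash
python3 -c "
from h import *
snap('wrist','wrist3.png');snap('scene');snap('side')"; python3 to.py .5325 .2082 .180 14; python3 fit.py wrist scene side| grep -v tongs|grep -v stand; python3 - <<'E'
from h import *
from scipy.spatial.transform import Rotation as Ro
np.set_printoptions(precision=1,suppress=True)
s=readout.sense();R=Ro.from_quat(s['tool_rot'])
for n in('scene','side','wrist'):
    P,C=cl(n); T=R.inv().apply(P-s['tcp_pos'])*1e3
    m=(abs(T[:,0])<30)&(abs(T[:,1])<45)&(T[:,2]>27)&(T[:,2]<95)
    q=T[m]; print(n,len(q),'zmax',np.percentile(q[:,2],[50,95,99,100]))
    for lo in range(48,84,9):
        w=q[(q[:,2]>lo)&(q[:,2]<lo+9)]
        if len(w)>3: print(lo,len(w),w.min(0),w.max(0))
    g=(C[:,0]>1.3*C[:,2])&(C[:,0]<1.6*C[:,1])&(abs(T[:,0])<22)&(abs(T[:,1])<22)&(T[:,2]>120)&(T[:,2]<160)
    e=T[g]
    if len(e): print('egg',len(e),e.min(0),e.max(0))
E
```

```text
t 6.55 tcp [532.89 207.7  179.43] q [ 0.18  0.56  1.64 -0.    0.94 -1.64] gap 0.4955944086804161 gf 4.14583531700373 F [ 0.23  0.49 -1.19]
turn [-0.    0.01 -0.01] shift [ 0.25  0.58 -0.57]
egg waist 112 [0.5328 0.2086] 0.00015939817015565402 0.2097873772810117
eggtop 246 [0.5364 0.2077]
casket 10028 [523.7 229.2 240.  163.5  13.6]
egg waist 45 [0.5328 0.2079] 0.00046831502081812914 0.35224994951374294
eggtop 69 [0.5406 0.215 ]
casket 1340 [523.6 231.1 245.5 170.7  14.2]
egg waist 78 [0.5319 0.2087] 0.0005588840899307251 0.35129660331375206
eggtop 70 [0.5355 0.2221]
casket 1262 [522.7 233.9 240.  173.9  13.6]
scene 138 zmax [58.4 73.  75.9 76.5]
48 30 [-12.5 -22.7  48.1] [10.9 21.3 57. ]
57 42 [-13.3 -22.5  57.1] [12.7 19.3 65.6]
66 30 [-13.5 -21.7  66.1] [11.8 19.9 74.9]
75 5 [-11.5 -21.2  75.5] [-4.1 18.7 76.5]
egg 161 [-14.2 -13.  125.5] [ 10.9  12.8 159.3]
side 253 zmax [60.4 74.9 76.3 77.2]
48 42 [-10.  -12.2  48.2] [13.1 24.  56.8]
57 52 [-10.2 -14.6  57. ] [13.1 22.9 65.9]
66 84 [-10.6 -16.8  66.1] [12.9 23.  74.9]
75 12 [-10.5 -13.7  75.1] [ 9.6 20.7 77.2]
egg 253 [-11.9  -7.4 126.8] [ 13.5  17.1 159.7]
wrist 1297 zmax [57.8 74.5 77.1 78.3]
48 199 [-10.6 -22.5  48.1] [12.5 21.8 57. ]
57 533 [-11.8 -22.7  57. ] [13.3 21.4 65.9]
66 248 [-10.5 -21.1  66. ] [13.5 20.4 75. ]
75 56 [-10.2 -19.5  75. ] [13.  20.  78.3]
egg 922 [-11.  -11.9 127.7] [ 13.1  13.5 155.1]
```

View pics/wrist3.png

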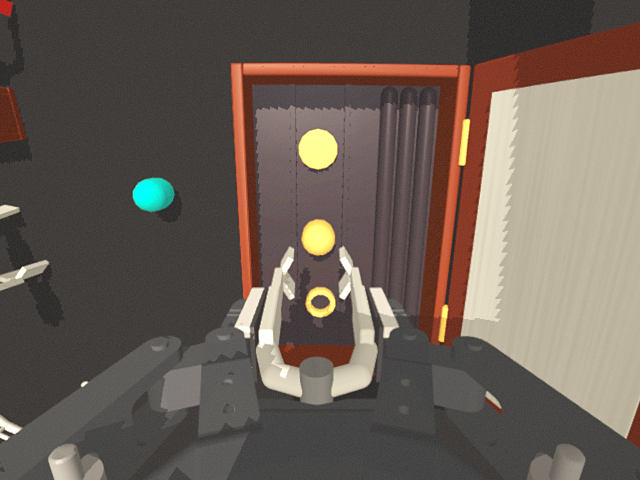

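The wrist view shows the open jaws at (288,270) and (347,270), straddling the line of the brass egg at (318,237). The medallion (318,148) and ring (320,302) are clear. Lowering now, with a 1 mm sideways correction.

Request:
{"name": "move_arm", "arguments": {"rows": [[0,0,0,0.3,1,6,0.505],[0,0,0,0.3,1,14,0.505],[0,0,0,0.3,1,24,0.505],[0,0,0,0.3,1,34,0.505],[0,0,0,0.3,1,42,0.505],[0,0,0,0.3,1,46,0.505],[0,0,0,0.3,1,46,0.505],[0,0,0,0.3,1,46,0.505],[0,0,0,0.3,1,46,0.505]]}}

```text
t: 7.3
tcp_pos: [0.5326, 0.2092, 0.1335]
tool_rot: [-0.122, 0.993, 0.0, 0.0]
force: [-0.5, -0.5, -0.7]
finger_gap: 0.499
gripper_force: 4.1
```

```bash
cat > rel.py <<'E'
from h import *
from scipy.spatial.transform import Rotation as Ro
np.set_printoptions(precision=1,suppress=True)
for n in('scene','side','wrist'): snap(n)
s=readout.sense();R=Ro.from_quat(s['tool_rot'])
for n in('scene','side','wrist'):
    P,C=cl(n); T=R.inv().apply(P-s['tcp_pos'])*1e3
    Y=(C[:,0]>1.3*C[:,2])&(C[:,0]<1.6*C[:,1]); b=(abs(T[:,0])<22)&(abs(T[:,1])<30)
    q=T[b&~Y&(C.sum(1)>250)&(abs(C[:,0]-C[:,2])<60)&(T[:,2]>50)&(T[:,2]<82)]; e=T[b&Y&(T[:,2]>40)&(T[:,2]<160)&(P[:,2]>.024)]
    print(n,'jaw',len(q),q.min(0),q.max(0),'egg',len(e),(e.min(0),e.max(0)) if len(e) else '', 'egg z world', 1e3*P[b&Y&(T[:,2]>40)&(P[:,2]>.012)][:,2].min() if len(e) else '')
E
python3 rel.py; python3 to.py .5325 .2082 .1 14
```

```text
scene jaw 92 [-14.3 -22.6  51.6] [11.9 21.8 77. ] egg 158 (array([-14.6, -14.3,  80.1]), array([ 11.8,  11.2, 109.3])) egg z world 12.298518772880254
side jaw 144 [-10.7 -15.3  50.1] [13.1 25.3 77.4] egg 160 (array([-11.7,  -0. ,  62.7]), array([ 13.6,  23.2, 109.6])) egg z world 12.020836750130055
wrist jaw 994 [-12.  -22.2  50. ] [13.  22.2 78.4] egg 1347 (array([ -9.8, -13.5,  82.2]), array([ 13.5,  11.8, 109.6])) egg z world 12.008782916797118
t 7.45 tcp [532.59 209.24 133.84] q [ 0.18  0.63  1.67  0.    0.84 -1.64] gap 0.4995054284250952 gf 4.146095715041156 F [-0.55 -0.16 -1.14]
turn [-0.    0.07  0.04] shift [ 0.38 -0.99 33.84]
```

Request:
{"name": "move_arm", "arguments": {"rows": [[0,0,0,0.5,-0.7,4,0.505],[0,0,0,0.5,-0.7,9,0.505],[0,0,0,0.5,-0.7,14,0.505],[0,0,0,0.5,-0.7,19,0.505],[0,0,0,0.5,-0.7,24,0.505],[0,0,0,0.5,-0.7,29,0.505],[0,0,0,0.5,-0.7,32,0.505],[0,0,0,0.5,-0.7,33,0.505],[0,0,0,0.5,-0.7,33,0.505],[0,0,0,0.5,-0.7,33,0.505],[0,0,0,0.5,-0.7,33,0.505]]}}

```text
t: 8.37
tcp_pos: [0.5321, 0.2084, 0.1005]
tool_rot: [-0.122, 0.993, 0.0, 0.0]
force: [0.6, -0.0, -1.5]
finger_gap: 0.493
gripper_force: 4.1
```

```bash
python3 rel.py; python3 to.py .5325 .2082 .1 14; python3 -c "
from h import *
s=load('wrist');cv2.imwrite('pics/w4.png',s['img'][:,:,::-1])"
```

```text
scene jaw 99 [-21.1 -23.1  50.2] [17.4 23.5 81.9] egg 157 (array([-15.7, -15.2,  46. ]), array([10.6, 12.3, 76.2])) egg z world 13.684609418374276
side jaw 133 [-11.1 -19.7  50.1] [16.6 24.9 81.6] egg 70 (array([-12.5,  -1.3,  43.5]), array([12.9, 22.9, 76.3])) egg z world 12.396240475382278
wrist jaw 993 [-12.  -22.2  50.1] [15.4 22.1 81.9] egg 1880 (array([-11.2, -12.8,  48.7]), array([13. , 12.7, 76.2])) egg z world 12.073390522643455
t 8.5167 tcp [532.08 208.37 100.58] q [ 0.18  0.68  1.69 -0.    0.77 -1.64] gap 0.5006358146788047 gf 4.146196061210503 F [ 0.07  0.48 -0.7 ]
turn [-0.    0.03  0.03] shift [-0.37 -0.27  0.58]
```

View pics/w4.png

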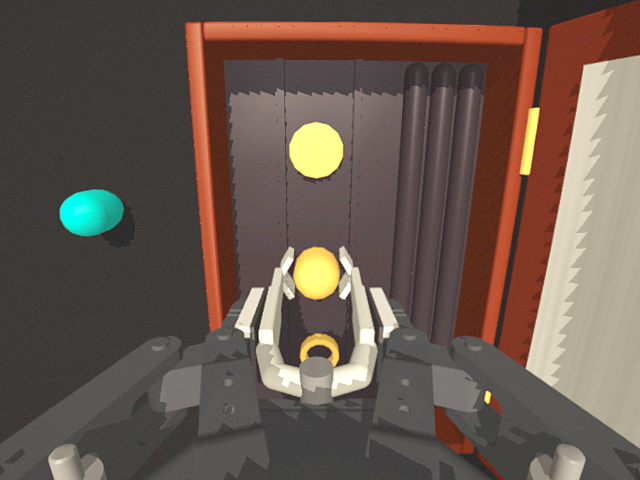

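The egg at (317,273) is centred between the jaws at (288,272) and (346,272), at waist height. Squeezing shut.

Request:
{"name": "move_arm", "arguments": {"rows": [[0,0,0,0,0,0,0.52],[0,0,0,0,0,0,0.53],[0,0,0,0,0,0,0.54],[0,0,0,0,0,0,0.55],[0,0,0,0,0,0,0.56],[0,0,0,0,0,0,0.57],[0,0,0,0,0,0,0.58],[0,0,0,0,0,0,0.6],[0,0,0,0,0,0,0.62],[0,0,0,0,0,0,0.64],[0,0,0,0,0,0,0.64],[0,0,0,0,0,0,0.64]], "squeeze": 30}}

```text
t: 9.52
tcp_pos: [0.5321, 0.2084, 0.1004]
tool_rot: [-0.122, 0.993, 0.0, 0.0]
force: [-0.1, -1.0, 2.1]
finger_gap: 0.442
gripper_force: 30.0
```

```bash
python3 rel.py; python3 to.py .5325 .2082 .1 14
```

```text
scene jaw 94 [-20.7 -24.5  50.5] [20.9 23.6 82. ] egg 146 (array([-15.4, -13.5,  45.4]), array([ 9.9, 11.8, 75.9])) egg z world 12.578058787158609
side jaw 127 [-12.1 -11.4  50.5] [12.6 21.2 77.4] egg 67 (array([-12.5,  -0.8,  42. ]), array([12.9, 19.1, 76.4])) egg z world 12.675204431451926
wrist jaw 820 [-12.2 -18.5  50. ] [12.4 18.5 78.7] egg 1829 (array([-10.8, -13.6,  48.9]), array([12.8, 12.7, 76.3])) egg z world 12.01005125231466
t 9.6667 tcp [532.06 208.39 100.44] q [ 0.18  0.68  1.69  0.    0.77 -1.64] gap 0.4426581817867312 gf 29.841915741562843 F [-0.22  0.99  1.81]
turn [0.   0.02 0.03] shift [-0.38 -0.29  0.44]
```

Gap 37.6 mm at 30 N means the tongs are shut on the egg. Lifting.

Request:
{"name": "move_arm", "arguments": {"rows": [[0,0,0,0,0,-3,0.64],[0,0,0,0,0,-8,0.64],[0,0,0,0,0,-16,0.64],[0,0,0,0,0,-27,0.64],[0,0,0,0,0,-40,0.64],[0,0,0,0,0,-54,0.64],[0,0,0,0,0,-68,0.64],[0,0,0,0,0,-82,0.64],[0,0,0,0,0,-94,0.64],[0,0,0,0,0,-103,0.64],[0,0,0,0,0,-108,0.64],[0,0,0,0,0,-110,0.64]]}}

```text
t: 10.67
tcp_pos: [0.5323, 0.2084, 0.2117]
tool_rot: [-0.122, 0.993, 0.0, 0.001]
force: [0.0, -0.0, -1.1]
finger_gap: 0.444
gripper_force: 30.2
```

Request:
{"name": "move_arm", "arguments": {"rows": [[0,0,0,0,0,0,0.64],[0,0,0,0,0,0,0.64],[0,0,0,0,0,0,0.64],[0,0,0,0,0,0,0.64],[0,0,0,0,0,0,0.64],[0,0,0,0,0,0,0.64],[0,0,0,0,0,0,0.64],[0,0,0,0,0,0,0.64]]}}

```text
t: 11.33
tcp_pos: [0.5319, 0.2083, 0.2102]
tool_rot: [-0.122, 0.993, 0.0, -0.0]
force: [0.8, -0.4, -1.3]
finger_gap: 0.446
gripper_force: 30.2
```

```bash
python3 rel.py; python3 to.py .5325 .2082 .21 14; python3 -c "
from h import *
a=load('wrist')['img'][::1,::1,::-1];b=load('side')['img'][:,:,::-1]
cv2.imwrite('pics/fin.png',np.hstack([a[100:400,130:510],cv2.resize(b[220:460,150:450],(375,300))]))"
```

```text
scene jaw 82 [-13.6 -19.   50.1] [12.2 18.  76.1] egg 190 (array([-14.3, -19.3,  40.2]), array([10.6, 12.3, 88.8])) egg z world 121.51781685441067
side jaw 140 [-11.8 -10.8  50. ] [12.3 21.2 77.8] egg 114 (array([-12.7,  -9.6,  40.4]), array([12.2, 20.3, 87.4])) egg z world 12.234239957801202
wrist jaw 815 [-12.6 -18.6  50.2] [12.5 18.6 78.6] egg 1839 (array([-11.2, -13.6,  48.9]), array([12.8, 12.7, 78.5])) egg z world 12.930706195912027
t 11.4833 tcp [531.93 208.32 210.3 ] q [ 0.18  0.51  1.62 -0.    1.01 -1.64] gap 0.4385157047438223 gf 30.237690154463053 F [-0.61  0.62 -1.81]
turn [-0.   -0.    0.03] shift [-0.53 -0.26  0.3 ]
```

View pics/fin.png

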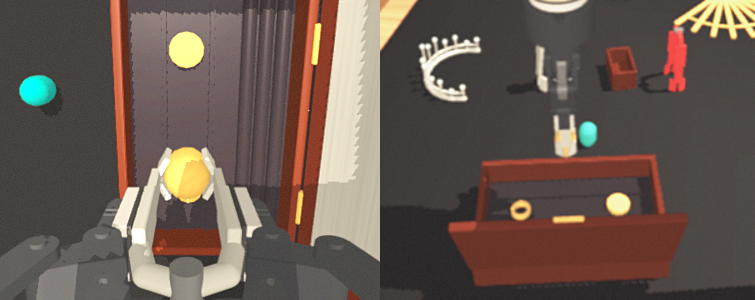

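The egg (187,173 on the left) is held in the jaws. Its underside is at about 0.122 m, roughly 7 cm above the rim. The ring and medallion are still in the casket on the right, so I'm handing in.

```bash
python3 -c "
from station import order
print(order.sign_off())"
```

```text
the job is handed in; nothing more can be done
None
```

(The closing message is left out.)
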